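# Unlock the slant bottle and lock the forceps away

### The arm

A 7-joint arm with a two-finger parallel gripper is mounted at the origin on the work surface. World frame = base frame: x ahead of the robot, y to its left, z up, the work surface at z = 0. Lengths are in m, angles in rad, forces in N, time in s.
With the tool pointing down it reaches from about 0.35 to 0.9 m from the base axis. Payload 19.9 kg.
Tool frame: the origin (TCP) lies between the finger pads; the fingertips stand 8 mm ahead of it and the grasp point (between the pads) lies 11 mm behind it (robot.tcp_to_tips is the distance from the TCP to the fingertips, in m); z points along the fingers, y is the line along which they close (so a half turn about z gives the same grasp; the last joint's range is limited). The gripper opens to 94 mm and grips with 3 to 60 N. Pads are 16 mm wide; open, the fingers measure 119 mm over their backs; the gripper's body (75 mm by 177 mm) begins 78 mm behind the grasp point.
Start: joints at [1.163, 0.417, -0.01, 1.614, 0.005, 1.111, -0.053], TCP at [0.224, -0.584, 0.213] pointing down, gripper open.
Joint ranges: [-2.81, 2.81], [-0.39, 2.02], [-1.27, 1.25], [0.06, 2.57], [-1.19, 4.33], [0.19, 2], [-2.82, 2.82]. Speed limits (rad/s): [1.89, 1.89, 2.39, 2.39, 3.01, 3.01, 3.01].

### API

Orientations are given as a unit quaternion [w, x, y, z].
In Python, from plant import robot gives the robot as it stands.
- The arm moves only by the shell command python3 -m handwheel 'ROWS' [FORCE]. ROWS is text: rows parted by semicolons, each of 7 numbers parted by spaces: the shift along the tool's x, y, z in units of 0.4 m (1.0 is 0.4 m), then the turn, a rotation vector about the tool's x, y, z in units of pi rad (1.0 is pi rad), then the opening, from 0 (shut) to 1 (fully open). In form: tx ty tz wx wy wz fingers; .... A call has 1 to 10 rows; each row is the pose to reach, as a shift and turn from the pose commanded when the call began, along the tool's axes at that moment, turning the shorter way round; what a row does not reach only later rows make up. A row lasts 1/8 s, in which the tool goes at most 62.5 mm and 10.7 degrees, less where a joint would pass 70% of its speed; a pose out of reach is approached as far as the arm can. A call with a number of a shift or a turn outside -1 to 1 is refused whole. A call with a gripper value outside its range is refused whole. The fingers move at their own pace and stop on an object; FORCE is the grip in N (left out, the last holds). Time passes only in rows, so rows that repeat a pose let the fingers close. It gives the time, the measured TCP pose, the force, the opening and the grip force at its end, in the units of the state.
- robot.read_state(): the state, without advancing time (a new reading comes with each control period).
- robot.grab_frame(name): name is "scene" or "side" or "wrist"; returns (picture, depth): 420x560x3 uint8, blue, green, red; 420x560 float32, m along the optical axis (not along the pixel's ray), 0 where there is no reading.
- robot.calibration(name): a dict with "fov_y" (degrees; the focal length in pixels is half the picture's height over the tangent of half this angle, whatever the lens; pixels are square), "cx", "cy" (the principal point, pixels), "dist" ([k1, k2, p1, p2, k3] as OpenCV has them; the pictures are not rectified), "camera_from_world" (4x4, takes a point from world to camera coordinates); the wrist camera has in their place "mount" (4x4, takes a point from camera to tool coordinates, whose origin is the TCP and whose axes are the flange's). Camera axes: x right, y down, z forward; pixel columns grow to the right and rows downward; lengths in m; the calibration is good to about 2 mm. A picture is of the moment at which its call begins: read the wrist's pose just before it. calibration takes no time and is no camera call.
- robot.sign_off(): hands the job in; it is judged then, once.
Trained networks look in the newest picture that a camera, given by its name, has taken for a name from the list of things; names that differ only in an ending like _2 or _b are one class to them, and where a whole thing is asked for, a point or a joint stands for the part that bears it (a point fixed in the world has none). Each returns a list of dicts, best first, with "conf" (0 to 1); they miss things now and then, are a little off and sometimes report something else, mostly with a low value. They report only what shows in the picture. A call takes as long as a camera call. They do not tell look-alikes from the thing itself.
- robot.spot_in(label, camera): "box" ([left, top, right, bottom] in pixels, round what is visible of it).
- robot.landmark_of(label, camera): "point" ([column, row] in pixels: a listed point, or the origin of a listed thing).
The state is a dict: "t": time; "joint_positions": joint angles; "dq": joint speeds; "joint_torque": joint torques, N m; "eef_pos": TCP position; "tcp_rot": TCP orientation; "force": force on the tool from outside, world axes, zero at the start; "torque": the same for the moment, N m; "finger_gap": finger opening in m; "finger_force": force on a finger pad.
Only numpy, scipy, OpenCV 4.12 (cv2) and the standard library are available. Lean on these libraries where they do the work, as an engineer would, in place of code of your own. Each camera call takes 0.05 s, during which the arm holds its last target. There are 200 camera calls.

### The job

The agar in the bottle leaning in the sloping stand has set: press the forceps' thumb plate, square to the forceps, to free the ratchet so that the jaws open and let go of the bottle's neck, then lift the bottle out and set it down gently, standing upright in the steel tray. Then squeeze the two handles of the empty forceps together until the ratchet catches and holds them shut by itself. Leave the dishes and the tube rack where they are, and never lay the bottle over.

Things in the scene. Friction and masses are not known exactly. Their poses are not given: they have to be found in the camera images.
- forceps: Steel scissor forceps 220 mm long on a sloping stand. Origin: on the scissor pivot, mid-thickness. x: up the slope, the way the arms open and close; y: from the handles (-y) to the jaws (+y); z: square to the forceps, leaning 40 degrees from vertical, roughly to the robot's right. Both arms move together, mirror-wise; a light spring opens them. Upper (+x) handle ends in a thumb plate, lower in a ring
- stand: Stand of the forceps: foot 150 x 190 mm, with an aluminium plate sloping 40 degrees, facing roughly to the robot's right, the handles pointing away from the robot. The pivot is 70 mm off the plate on a post; under the handles there is only the bench. Origin: on the bench below the post's foot, 50 mm below the plate's surface
- squeeze_point (a point): Where to squeeze the forceps: on its fixed middle line, 80 mm from the pivot, half-way between the straight shanks (8 mm thick, from 42 to 102 mm from the pivot; a ratchet bar joins them at 53 to 63; the ring starts at 98). Axes as the forceps'. Over the shanks' outsides: 34 mm locked, 58 mm open. 6 N drives them past the teeth; 40 N is safe
- plate_top (a point): Middle of the upper face of the polished thumb plate (32 mm along x, 34 mm along y, 4 mm thick) at the end of the upper handle. Pressed 10 mm along the forceps' -z (7 N; stop at 18 mm), it frees the ratchet and the forceps springs open. The plate is slippery: it slides 18 mm outwards (+x) under the pressing finger, and springs back up when let go
- lower_handle (a joint): Opening angle of each forceps arm, rad: 0 = ratchet holding with the jaws round the bottle's neck (start); 0.15 = fully open, as sprung; below 0 = closed further. Teeth catch at 0 and at about -0.05; the stop is at -0.10. To hold, the arms must have been squeezed a little past a tooth (to -0.01 or less)
- bottle_cap (a point): Centre of the white cap (30 mm diameter, 30 mm high) of the amber bottle, 97 mm above its foot. z: foot to cap; at the start along the forceps' z (within 3 degrees). Bottle 112 mm high, 110 g, body 34 mm diameter, neck 22 mm from 60 to 82 mm above the foot. The jaws, 6 mm thick, ring the neck 66 mm above the foot, trapping it; open, they pass the body with 4 mm to spare
- bottle_foot (a point): Centre of the bottle's flat underside. At the start it stands in a snug cup 32 mm deep on the sloping plate, and must be drawn out along the bottle's own axis by 35 mm or more; loose in the cup by about 1 mm
- bottle: The amber sample bottle; origin at the centre of its underside, z along it to the cap
- tray_in (a point): Centre of the inner floor of the shallow steel tray, 4 mm above the bench. Inner floor 122 mm along x by 142 mm along y, rim 14 mm above the floor. z up
- tray: The steel tray, 130 x 150 x 18 mm, fixed; origin at the centre of its underside
- dish_stack: Bystander: stack of four culture dishes, 90 mm diameter, 60 mm high; origin at its underside
- lone_dish: Bystander: one culture dish, 90 mm diameter, 15 mm high; origin at its underside
- tube_rack: Bystander: blue wire rack with capped tubes, 226 x 96 mm, 110 mm high; long side along its x; origin at its underside
Things that resemble listed ones, but are neither listed nor needed, are in the scene too. What is meant by the bottle is not red, and is the larger of those in its own colour. Of the things that look like the tray, take the one that is farthest from the robot's base at the start.

How it is judged:
On the way, in this order (a step that is already met when the one before it is completed fails the run):
1. the forceps is unlocked and open, the bottle still standing in its cup (value of joint lower_handle above 0.12 rad and distance of bottle_foot from where it was at the start of the episode below 0.015 m), for 0.2 s.
2. the bottle stands upright in the tray, let go, the forceps still open (x of bottle_foot in the frame of tray_in between -0.048 and 0.048 m and y of bottle_foot in the frame of tray_in between -0.058 and 0.058 m and z of bottle_foot in the frame of tray_in between -0.004 and 0.004 m and angle between bottle_foot's own z axis and vertical below 0.08 rad and linear speed of bottle below 0.02 m/s and contact force between the fingers and bottle below 0.2 N and value of joint lower_handle above 0.1 rad), for 0.3 s.
At the end, for the whole second after the job is handed in: The bottle stands upright (within 0.08 rad) and still on the tray's floor, wholly inside the rim, and the forceps is held shut by its ratchet (lower_handle below 0.03 rad, not moving) (x of bottle_foot in the frame of tray_in between -0.048 and 0.048 m and y of bottle_foot in the frame of tray_in between -0.058 and 0.058 m and z of bottle_foot in the frame of tray_in between -0.004 and 0.004 m and angle between bottle_foot's own z axis and vertical below 0.08 rad and linear speed of bottle below 0.02 m/s and value of joint lower_handle below 0.03 rad and velocity of joint lower_handle between -0.05 and 0.05 rad/s); the robot touches nothing.
It fails at once if a dish, the dish stack or the tube rack is moved by more than 25 mm (distance of any of dish_stack, lone_dish, tube_rack from where it was at the start of the episode above 0.025 m).
It fails at once if the bottle is laid over (more than 65 degrees from upright) (angle between bottle_foot's own z axis and vertical above 1.134 rad).
It fails at once if the bottle is dropped into the tray (let go over 12 mm above its floor) (contact force between the fingers and bottle below 0.1 N and z of bottle_foot in the frame of tray_in above 0.012 m and x of bottle_foot in the frame of tray_in between -0.06 and 0.06 m and y of bottle_foot in the frame of tray_in between -0.07 and 0.07 m).
It fails at once if the bottle is banged down in the tray (over 40 N) (contact force between bottle and tray above 40 N).
It also fails if it takes over 58 s, if anything falls off the work surface, if the arm or the gripper's body presses on something with over 40 N, if the wrist force passes 120 N, or if a joint passes its speed limit or range.

## Working session

There is one attempt and no reset: what is moved stays moved. The work goes in short steps, Python scripts to look and compute and a shell command to move; the robot and the scene stay as the last step left them, time stands still between calls to the robot, and variables do not carry over. Pictures are saved under pics/ and viewed, at most 10 in all, crops included, and the job is handed in when it is done.

```bash
ls; mkdir -p pics; cat > h.py <<'E'
import numpy as np, cv2
from scipy.spatial.transform import Rotation as R
from plant import robot
def cal(n):
    c=robot.calibration(n); f=210/np.tan(np.radians(c["fov_y"])/2)
    K=np.array([[f,0,c["cx"]],[0,f,c["cy"]],[0,0,1]]); return c,K,np.array(c["dist"],float)
def tool(s=None):
    s=s or robot.read_state(); q=s["tcp_rot"]
    T=np.eye(4);T[:3,:3]=R.from_quat([q[1],q[2],q[3],q[0]]).as_matrix();T[:3,3]=s["eef_pos"];return T
def cw(n):  # world from camera
    c=robot.calibration(n)
    if n=="wrist": return tool()@np.array(c["mount"])
    return np.linalg.inv(np.array(c["camera_from_world"]))
def ray(n,px,W=None):
    c,K,d=cal(n); W=cw(n) if W is None else W
    u=cv2.undistortPoints(np.array([[px]],float),K,d)[0,0]
    return W[:3,3],W[:3,:3]@np.array([u[0],u[1],1])
def at(n,px,dep,W=None):
    o,v=ray(n,px,W); return o+v*dep
def medd(D,px,r=2):
    x,y=int(round(px[0])),int(round(px[1])); p=D[max(0,y-r):y+r+1,max(0,x-r):x+r+1]; p=p[p>0]; return np.median(p) if len(p) else 0
def tri(obs): # list of (o,v)
    A=0;b=0
    for o,v in obs:
        v=v/np.linalg.norm(v);P=np.eye(3)-np.outer(v,v);A=A+P;b=b+P@o
    return np.linalg.solve(A,b)
def proj(n,p,W=None):
    c,K,d=cal(n); W=cw(n) if W is None else W
    M=np.linalg.inv(W); r,_=cv2.Rodrigues(M[:3,:3]); return cv2.projectPoints(np.array(p,float).reshape(-1,3),r,M[:3,3],K,d)[0][:,0]
def move(p,Rm,T=None):
    """row numbers for target pose from measured/commanded T"""
    T=tool() if T is None else T
    t=T[:3,:3].T@(np.array(p)-T[:3,3])/0.4; w=R.from_matrix(T[:3,:3].T@Rm).as_rotvec()/np.pi
    return np.round(np.r_[t,w],4)
E
cat > a.py <<'E'
from h import *
np.set_printoptions(precision=4,suppress=True)
for n in ("scene","side"):
    I,D=robot.grab_frame(n); cv2.imwrite(f"pics/{n}0.png",I); np.save(f"{n}0.npy",D)
    for l in ["forceps","stand","squeeze_point","plate_top","bottle_cap","bottle_foot","tray_in","dish_stack","lone_dish","tube_rack"]:
        for r in robot.landmark_of(l,n)[:3]:
            p=r["point"]; d=medd(D,p); print(n,l,round(r["conf"],2),np.round(p),np.round(at(n,p,d),3))
print(tool())
E
python3 a.py
```

```text
pics
scene forceps 0.85 [293. 253.] [ 0.568 -0.137  0.108]
scene stand 0.61 [310. 266.] [ 0.591 -0.101  0.043]
scene squeeze_point 0.68 [201. 364.] [ 0.709 -0.44   0.104]
scene squeeze_point 0.55 [303. 279.] [ 0.609 -0.129  0.027]
scene plate_top 0.79 [311. 290.] [ 0.676 -0.15   0.12 ]
scene bottle_cap 0.71 [354. 216.] [0.504 0.086 0.016]
scene bottle_cap 0.63 [284. 186.] [ 0.334 -0.04   0.025]
scene bottle_cap 0.58 [280. 224.] [ 0.497 -0.138  0.14 ]
scene bottle_foot 0.88 [285. 209.] [ 0.4   -0.071  0.018]
scene bottle_foot 0.57 [303. 229.] [ 0.51  -0.077  0.087]
scene bottle_foot 0.45 [362. 230.] [0.552 0.082 0.017]
scene tray_in 0.85 [437. 220.] [0.614 0.287 0.004]
scene tray_in 0.75 [356. 127.] [0.231 0.262 0.002]
scene dish_stack 0.9 [403. 176.] [0.475 0.255 0.058]
scene lone_dish 0.86 [190. 255.] [ 0.406 -0.354  0.014]
scene tube_rack 0.64 [201. 365.] [ 0.71  -0.441  0.099]
side forceps 0.55 [266. 195.] [ 0.561 -0.139  0.105]
side stand 0.71 [118. 304.] [0.616 0.273 0.002]
side stand 0.67 [252. 235.] [ 0.5   -0.024  0.08 ]
side squeeze_point 0.61 [246. 183.] [ 0.63  -0.139  0.1
[... 206 characters left out ...]
77 -0.127  0.127]
side bottle_foot 0.95 [298. 262.] [ 0.398 -0.067  0.031]
side bottle_foot 0.82 [205. 270.] [0.543 0.087 0.021]
side bottle_foot 0.57 [264. 230.] [ 0.5   -0.063  0.073]
side tray_in 0.89 [249. 404.] [0.241 0.258 0.003]
side dish_stack 0.64 [161. 353.] [0.413 0.307 0.044]
side lone_dish 0.96 [364. 215.] [ 0.4   -0.35   0.012]
side lone_dish 0.41 [290. 201.] [ 0.477 -0.128  0.131]
side lone_dish 0.2 [238. 171.] [ 0.828 -0.304 -0.001]
side tube_rack 0.63 [303. 172.] [ 0.663 -0.419  0.011]
side tube_rack 0.47 [116. 303.] [0.622 0.273 0.002]
[[ 0.9338  0.3577 -0.0001  0.2236]
 [ 0.3577 -0.9338  0.0001 -0.5836]
 [-0.     -0.0001 -1.      0.2134]
 [ 0.      0.      0.      1.    ]]
```

```bash
python3 -c "
import cv2,numpy as np
a=cv2.imread('pics/scene0.png');b=cv2.imread('pics/side0.png')
a=cv2.resize(a[110:410,150:480],None,fx=2.4,fy=2.0)
cv2.imwrite('pics/sc.png',cv2.resize(cv2.imread('pics/scene0.png')[120:390,160:460],None,fx=2.2,fy=2.2))
cv2.imwrite('pics/si.png',cv2.resize(b[140:320,80:400],None,fx=2.5,fy=2.5))"
```

```text
(no output)
```

View pics/sc.png

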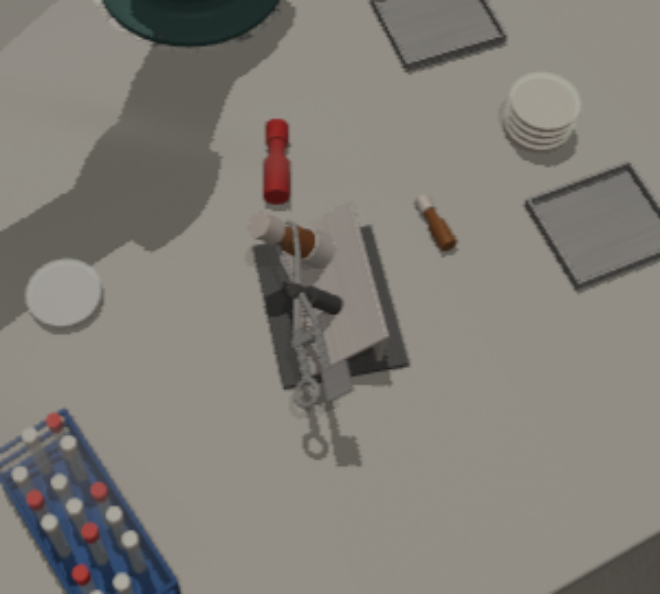

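View pics/si.png

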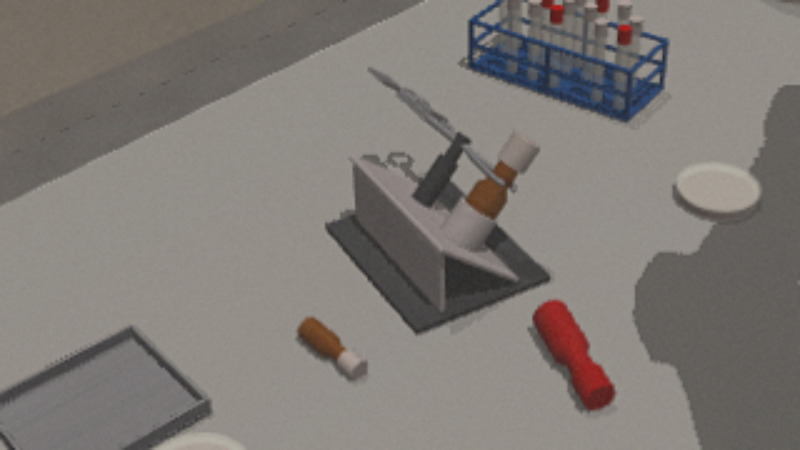

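Scene view: the bottle is held at about (250,230) in the crop, with the forceps handles running down to the ring at (315,445). The target tray is the right-hand one near (0.614, 0.287); the small amber bottle and the red bottle are decoys. Next I'll work out a close look from the wrist.

```bash
cat > ff.py <<'E'
from h import *
def frame(yaw):
    y=np.array([-np.cos(yaw),np.sin(yaw),0]); h=np.array([-np.sin(yaw),-np.cos(yaw),0])
    s,c=np.sin(np.radians(40)),np.cos(np.radians(40)); z=s*h+c*np.array([0,0,1]); x=np.cross(y,z)
    return np.c_[x,y,z]
def toolR(F): return np.c_[-F[:,1],-F[:,0],-F[:,2]]
E
python3 - <<'E'
from ff import *
np.set_printoptions(precision=4,suppress=True)
c=robot.calibration("wrist"); print(np.array(c["mount"]),c["fov_y"])
M=np.array(c["mount"]);F=frame(0.2);Rm=toolR(F)
# camera looks at pivot region centre, 0.26 m away
tgt=np.array([0.57,-0.138,0.107])
Wc=Rm@M[:3,:3]; pc=tgt-Wc[:,2]*0.27; p=pc-Rm@M[:3,3]
print(p); print(move(p,Rm))
for n in("scene","side"):
    W=cw(n);print(n,W[:3,3])
E
```

```text
[[-0.0002 -0.9718 -0.2358  0.0685]
 [ 1.     -0.0001 -0.0003 -0.0001]
 [ 0.0003 -0.2358  0.9718 -0.1721]
 [ 0.      0.      0.      1.    ]] 64.0905383442904
[ 0.5537 -0.194   0.1761]
[ 1.1191 -0.6143  0.0934  0.2161  0.0629  0.1726]
scene [ 1.0799 -0.4352  1.2784]
side [-0.1099  0.6003  0.7529]
```

```bash
python3 -m handwheel '0.8 -0.4 -0.3 0.2 0.06 0.16 0;0.8 -0.4 -0.3 0.2 0.06 0.16 0;0.8 -0.4 -0.3 0.2 0.06 0.16 0;0.8 -0.4 -0.3 0.2 0.06 0.16 0;0.8 -0.4 -0.3 0.2 0.06 0.16 0;0.8 -0.4 -0.3 0.2 0.06 0.16 0;0.8 -0.4 -0.3 0.2 0.06 0.16 0;0.8 -0.4 -0.3 0.2 0.06 0.16 0'
python3 - <<'E'
from ff import *
M=np.array(robot.calibration("wrist")["mount"]);Rm=toolR(frame(0.2));Wc=Rm@M[:3,:3]
p=np.array([0.57,-0.138,0.107])-Wc[:,2]*0.36-Rm@M[:3,3]
print(p,move(p,Rm),robot.read_state()["joint_positions"])
E
```

```text
t: 2.1
eef_pos: [0.4649, -0.32, 0.3333]
tcp_rot: [-0.317, 0.945, -0.074, 0.034]
force: [-1.2, -0.7, -0.4]
finger_gap: 0.0172
finger_force: 0.0
[ 0.56329304 -0.25407723  0.24281607] [ 0.212  -0.0222  0.3056  0.0158  0.003   0.0132] [ 0.89877011  0.45969505 -0.10006253  1.42716191 -0.47360407  1.65328563
 -0.86884792]
```

```bash
python3 -m handwheel '0.21 -0.02 0.3 0.016 0.003 0.013 0;0.21 -0.02 0.3 0.016 0.003 0.013 0;0.21 -0.02 0.3 0.016 0.003 0.013 0;0.21 -0.02 0.3 0.016 0.003 0.013 0'
cat > w.py <<'E'
from ff import *
import sys,json
np.set_printoptions(precision=4,suppress=True)
k=sys.argv[1]; T=tool(); W=T@np.array(robot.calibration("wrist")["mount"])
I,D=robot.grab_frame("wrist"); cv2.imwrite(f"pics/w{k}.png",I); np.savez(f"w{k}.npz",I=I,D=D,W=W)
for l in sys.argv[2:]:
    for r in robot.landmark_of(l,"wrist")[:3]:
        p=r["point"]; print(l,round(r["conf"],2),np.round(p,1),np.round(at("wrist",p,medd(D,p),W),4))
print(T, robot.read_state()["finger_gap"])
E
python3 w.py 1 forceps squeeze_point plate_top bottle_cap bottle_foot stand lower_handle
python3 -c "
import cv2;cv2.imwrite('pics/w1v.png',cv2.resize(cv2.imread('pics/w1.png'),(800,600)))"
```

```text
t: 2.6
eef_pos: [0.5619, -0.256, 0.2432]
tcp_rot: [-0.341, 0.935, -0.094, 0.034]
force: [-0.7, -1.2, 0.2]
finger_gap: 0.0005
finger_force: 0.0
forceps 0.67 [277.3 214.3] [ 0.5669 -0.139   0.1102]
squeeze_point 0.65 [278.5 214.8] [ 0.5661 -0.1397  0.1092]
plate_top 0.68 [262.1 101. ] [ 0.6825 -0.1522  0.1214]
bottle_cap 0.85 [221.4 253.3] [0.4895 0.0862 0.0197]
bottle_cap 0.55 [285.5 363.4] [ 0.5675 -0.3301  0.3271]
bottle_foot 0.97 [215.9 219.3] [0.5504 0.0808 0.0228]
stand 0.88 [304.4 199.1] [ 0.5723 -0.116   0.0283]Traceback (most recent call last):
  File "w.py", line 7, in <module>
    for r in robot.landmark_of(l,"wrist")[:3]:
             ~~~~~~~~~~~~~~~~~^^^^^^^^^^^
ValueError: it knows: bottle, bottle_cap, bottle_foot, dish_stack, forceps, lone_dish, plate_top, squeeze_point, stand, tray, tray_in, tube_rack
```

View pics/w1v.png

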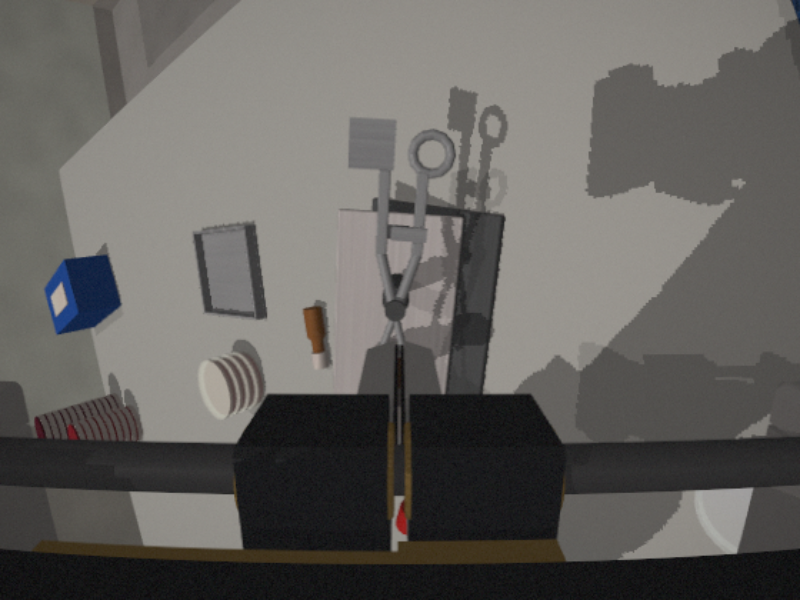

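Straight-on view: thumb plate at (372,143), ring at (432,153), ratchet bar at (405,235) and pivot at (396,308). I'll fit the forceps frame from the depth cloud.

```bash
cat > fit.py <<'E'
from ff import *
import sys
np.set_printoptions(precision=4,suppress=True)
z=np.load(sys.argv[1]);D=z["D"];W=z["W"]
c,K,d=cal("wrist")
v,u=np.mgrid[0:420,0:560]; U=cv2.undistortPoints(np.c_[u.ravel(),v.ravel()].astype(float).reshape(-1,1,2),K,d)[:,0]
P=np.c_[U,np.ones(len(U))]*D.reshape(-1,1); ok=D.ravel()>0; uv=np.c_[u.ravel(),v.ravel()]
P=P@W[:3,:3].T+W[:3,3]
piv=np.array([0.567,-0.138,0.104]);yaw=0.2
for it in range(5):
    F=frame(yaw); Q=(P-piv)@F
    rows=[]
    for y in np.arange(-0.098,-0.066,0.004):
        m=ok&(abs(Q[:,1]-y)<0.002)&(abs(Q[:,2])<0.012)&(abs(Q[:,0])<0.035)
        x=Q[m,0]; a=x[x>np.median(x)] if len(x) else x
        if m.sum()<6: continue
        mid=(x.min()+x.max())/2; rows.append((y,mid,x.max()-x.min(),np.median(Q[m,2]),m.sum()))
    r=np.array(rows); k=np.polyfit(r[:,0],r[:,1],1)
    yaw-=k[0]*(-1)*0 ; 
    if it==0: print(r)
    # rotate about vertical approx: slope dx/dy
    best=k
    yaw_new=yaw+k[0]/1.0; 
    # test sign numerically
    def res(yw):
        return np.polyfit(((P-piv)@frame(yw))[:,1][:0],[],1) if 0 else None
    d1=((best[1]))
    piv=piv+F[:,0]*d1+0
    yaw=yaw+np.arctan(k[0])/np.cos(np.radians(40))*(1 if len(sys.argv)<3 else -1)
    print(it,"slope,off",k,"yaw",yaw,"piv",piv)
F=frame(yaw);Q=(P-piv)@F
m=ok&(abs(Q[:,0])<.01)&(abs(Q[:,1])<.01)&(abs(Q[:,2])<.03);print("pivot top z",np.percentile(Q[m,2],[50,95]))
m=ok&(Q[:,0]>-.005)&(Q[:,0]<.06)&(Q[:,1]<-.10)&(Q[:,1]>-.16)&(abs(Q[:,2])<.03)
print("plate",m.sum(),np.percentile(Q[m],[2,50,98],axis=0))
m=ok&(Q[:,0]>-.05)&(Q[:,0]<-.005)&(Q[:,1]<-.10)&(Q[:,1]>-.16)&(abs(Q[:,2])<.03)
print("ring",m.sum(),np.percentile(Q[m],[2,50,98],axis=0))
E
python3 fit.py w1.npz
```

```text
[[ -0.098   -0.0098   0.0504   0.0059 125.    ]
 [ -0.094   -0.0072   0.0435   0.006   87.    ]
 [ -0.09    -0.0016   0.0344   0.0059  66.    ]
 [ -0.086   -0.0011   0.0335   0.006   65.    ]
 [ -0.082   -0.0011   0.0336   0.0059  62.    ]
 [ -0.078   -0.0006   0.0327   0.0054  58.    ]
 [ -0.074   -0.0007   0.0327   0.0054  60.    ]
 [ -0.07    -0.0006   0.0329   0.005   60.    ]]
0 slope,off [0.2966 0.0221] yaw 0.5763545301483017 piv [ 0.5704 -0.1214  0.1182]
1 slope,off [-0.2901 -0.0233] yaw 0.20777662518965595 piv [ 0.5606 -0.1364  0.1032]
2 slope,off [0.0561 0.0046] yaw 0.28087883077795256 piv [ 0.5614 -0.1329  0.1062]
3 slope,off [-0.0036 -0.0003] yaw 0.276221666342186 piv [ 0.5613 -0.1331  0.106 ]
4 slope,off [0.0002 0.    ] yaw 0.2764691571363478 piv [ 0.5613 -0.1331  0.106 ]
pivot top z [0.0052 0.0066]
plate 1247 [[-0.0036 -0.1388  0.0007]
 [ 0.022  -0.1218  0.0024]
 [ 0.0386 -0.103   0.004 ]]
ring 572 [[-0.0335 -0.1335 -0.0014]
 [-0.0192 -0.1179  0.0012]
 [-0.0055 -0.1014  0.003 ]]
```

```bash
cat > fit2.py <<'E'
from ff import *
import sys
from scipy.optimize import least_squares
np.set_printoptions(precision=4,suppress=True)
z=np.load(sys.argv[1]);D=z["D"];W=z["W"]; c,K,d=cal("wrist")
v,u=np.mgrid[0:420,0:560]; U=cv2.undistortPoints(np.c_[u.ravel(),v.ravel()].astype(float).reshape(-1,1,2),K,d)[:,0]
P=np.c_[U,np.ones(len(U))]*D.reshape(-1,1); P=P[D.ravel()>0]@W[:3,:3].T+W[:3,3]
piv=np.array([0.564,-0.137,0.1036]);yaw=0.2
for it in range(8):
    F=frame(yaw);Q=(P-piv)@F; rows=[]
    for y in np.arange(-0.086,0.012,0.004):
        m=(abs(Q[:,1]-y)<0.002)&(Q[:,2]>-0.005)&(Q[:,2]<.012)&(abs(Q[:,0])<0.03)
        if m.sum()<6: continue
        x=Q[m,0]; rows.append((y,(x.min()+x.max())/2,x.max()-x.min(),np.median(Q[m,2]),m.sum()))
    r=np.array(rows);k=np.polyfit(r[:,0],r[:,1],1)
    # re-orient: desired horizontal dir whose in-plane slope is k[0]
    y2=F[:,1]+k[0]*F[:,0]; yaw=yaw+0.8*k[0]/np.cos(np.radians(40))*(+1)
    piv=piv+F[:,0]*k[1]*0.8; piv=piv+F[:,2]*0; piv-= np.array([0,0,0])
print(r);print(k,yaw,piv)
F=frame(yaw);Q=(P-piv)@F
for x0,x1,n in((-.005,.06,"plate"),(-.05,-.005,"ring")):
    m=(Q[:,0]>x0)&(Q[:,0]<x1)&(Q[:,1]<-.09)&(Q[:,1]>-.16)&(abs(Q[:,2])<.02)
    print(n,m.sum(),np.percentile(Q[m],[1,50,99],axis=0))
m=(abs(Q[:,0])<.03)&(Q[:,1]<-.09)&(Q[:,1]>-.16)
S=(P-piv)@F
m=(S[:,2]<-0.06)&(S[:,2]>-0.08)&(abs(S[:,0])<.12)&(abs(S[:,1])<.13);print("alu",m.sum(),np.percentile(S[m],[1,50,99],axis=0))
E
python3 fit2.py w1.npz
```

```text
[[ -0.086    0.0004   0.0337   0.002   60.    ]
 [ -0.082    0.0006   0.0329   0.0016  60.    ]
 [ -0.078    0.0003   0.0329   0.0019  59.    ]
 [ -0.074    0.0001   0.0329   0.0017  58.    ]
 [ -0.07     0.0003   0.0341   0.0017  59.    ]
 [ -0.066    0.0002   0.0343   0.0019  64.    ]
 [ -0.062   -0.0011   0.0363   0.0026 132.    ]
 [ -0.058   -0.0008   0.0355   0.0035 133.    ]
 [ -0.054   -0.0011   0.0355   0.0033 119.    ]
 [ -0.05    -0.0004   0.0337   0.0017  56.    ]
 [ -0.046    0.0005   0.0336   0.0017  57.    ]
 [ -0.042    0.0002   0.034    0.0012  55.    ]
 [ -0.038    0.       0.0319   0.001   58.    ]
 [ -0.034   -0.0002   0.0297   0.0011  55.    ]
 [ -0.03     0.0001   0.0288   0.0012  59.    ]
 [ -0.026    0.0004   0.0258   0.001   59.    ]
 [ -0.022    0.0001   0.0237   0.001   53.    ]
 [ -0.018    0.0003   0.0206   0.0009  57.    ]
 [ -0.014    0.0001   0.0184   0.0008  55.    ]
 [ -0.01    -0.0001   0.0163   0.0008  54.    ]
 [ -0.006    0.0002   0.0132   0.0047  63.    ]
 [ -0.002   -0.0001   0.0152   0.0056  52.    ]
 [  0.002   -0.0003   0.0151   0.0056  48.    ]
 [  0.006    0.       0.0119   0.0054  36.    ]
 [  0.01     0.0003   0.0089   0.0001  21.    ]]
[0. 0.] 0.28102423104696933 [ 0.5646 -0.1342  0.106 ]
plate 1311 [[-0.0044 -0.1356 -0.0001]
 [ 0.0216 -0.1176  0.002 ]
 [ 0.0394 -0.0916  0.0038]]
ring 618 [[-0.0336 -0.1304 -0.0021]
 [-0.0172 -0.1119  0.0009]
 [-0.0053 -0.0904  0.003 ]]
alu 11405 [[-0.0914 -0.1243 -0.0793]
 [-0.0373 -0.0028 -0.0722]
 [ 0.0538  0.1044 -0.0603]]
```

```bash
cat >> ff.py <<'E'
YAW=0.281; F=frame(YAW); PIV=np.array([0.565,-0.133,0.1044])
def go(x,y,z):  # TCP at forceps coords, tool square to forceps
    p=PIV+F@np.array([x,y,z]); return move(p,toolR(F))
E
python3 - <<'E'
from ff import *
np.set_printoptions(precision=4,suppress=True)
print(go(.030,-.119,.03)); print((tool()[:3,3]-PIV)@F)
E
```

```text
[ 0.2426 -0.0638  0.3747 -0.0001  0.0161  0.0198]
[-0.0013 -0.0315  0.1845]
```

```bash
python3 -m handwheel '0.24 -0.064 0.1 0 0.016 0.02 0;0.243 -0.064 0.3 0 0.016 0.02 0;0.243 -0.064 0.375 0 0.016 0.02 0;0.243 -0.064 0.375 0 0.016 0.02 0;0.243 -0.064 0.375 0 0.016 0.02 0' 20
python3 - <<'E'
from ff import *
np.set_printoptions(precision=4,suppress=True)
print((tool()[:3,3]-PIV)@F, go(.030,-.119,.03), robot.read_state()["force"])
E
python3 w.py 2; python3 -c "
import cv2;cv2.imwrite('pics/w2v.png',cv2.resize(cv2.imread('pics/w2.png'),(800,600)))"
```

```text
t: 3.58
eef_pos: [0.6806, -0.1616, 0.1461]
tcp_rot: [-0.339, 0.93, -0.131, 0.047]
force: [0.2, -0.3, 0.5]
finger_gap: -0.0
finger_force: 0.0
[ 0.0303 -0.119   0.029 ] [ 0.      0.0008 -0.0025 -0.0003  0.0006 -0.0001] [ 0.2115 -0.3178  0.4817]
[[ 0.9611 -0.2125  0.1765  0.6806]
 [-0.2763 -0.7354  0.6187 -0.1616]
 [-0.0017 -0.6434 -0.7655  0.1461]
 [ 0.      0.      0.      1.    ]] 0.00034577800734709617
```

View pics/w2v.png

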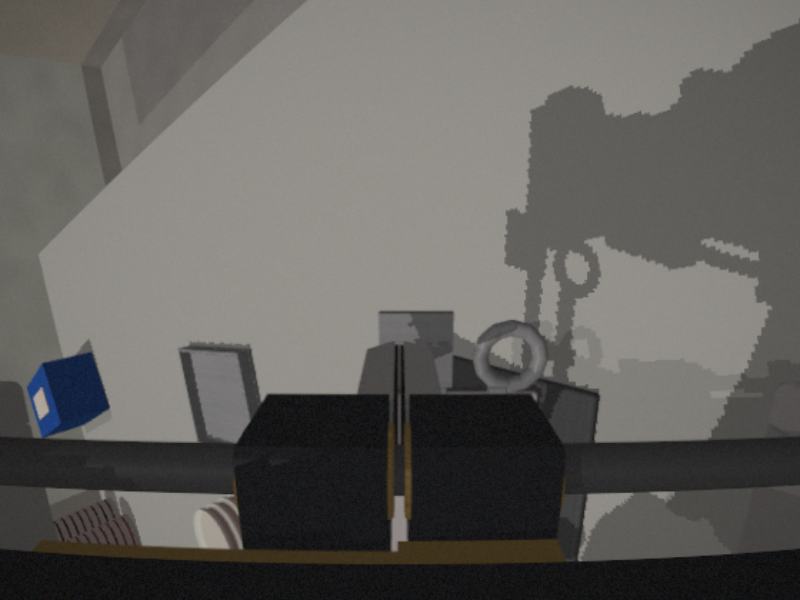

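The fingertips (400,350) are over the plate (379 to 453), about 7 mm to its +x side, as intended. Pressing.

```bash
python3 -m handwheel '0 0 0.03 0 0 0 0;0 0 0.045 0 0 0 0;0 0 0.055 0 0 0 0;0 0 0.063 0 0 0 0;0 0 0.069 0 0 0 0;0 0 0.073 0 0 0 0;0 0 0.076 0 0 0 0;0 0 0.076 0 0 0 0'
python3 - <<'E'
from ff import *
s=robot.read_state();print(np.array(s["force"])@F,(tool()[:3,3]-PIV)@F)
E
python3 w.py 3; python3 -c "
import cv2;a=cv2.imread('pics/w3.png')[170:420,200:440];cv2.imwrite('pics/w3v.png',cv2.resize(a,None,fx=2,fy=2))"
```

```text
t: 4.62
eef_pos: [0.6865, -0.1426, 0.1233]
tcp_rot: [-0.339, 0.93, -0.131, 0.048]
force: [-1.0, -3.3, 7.3]
finger_gap: 0.0006
finger_force: 3.9
[2.10194096 0.10531293 7.81834762] [ 0.03094083 -0.11941349 -0.00123069]
[[ 0.961  -0.2119  0.1778  0.6865]
 [-0.2766 -0.7353  0.6187 -0.1426]
 [-0.0004 -0.6437 -0.7653  0.1233]
 [ 0.      0.      0.      1.    ]] 0.0006945337580983435
```

View pics/w3v.png

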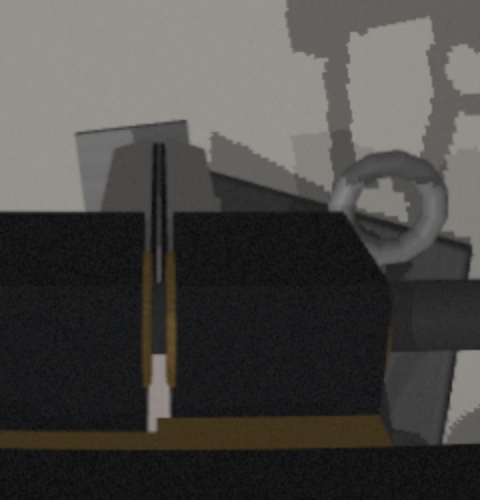

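The plate has slid left and turned and the ring has moved away to the right, so the forceps is open. I'll lift off and locate the cap.

```bash
python3 -m handwheel '0 0 -0.1 0 0 0 0;0 0 -0.2 0 0 0 0;0 0 -0.32 0 0 0 0.3;0 0 -0.32 0 0 0 0.65'
python3 - <<'E'
from ff import *
np.set_printoptions(precision=4,suppress=True)
p=tri([ray("scene",[280,224]),ray("side",[290,203])])
print("cap tri",p,(p-PIV)@F)
q=(tool()[:3,3]-PIV)@F; print(q)
# view pose: camera centred on cap
M=np.array(robot.calibration("wrist")["mount"]);Rm=toolR(F)
cap=PIV+F@np.array([0,.07,.031]); Wc=Rm@M[:3,:3]
pp=cap-Wc[:,2]*0.30-Rm@M[:3,3]; print("view",(pp-PIV)@F, move(pp,Rm)); 
E
```

```text
t: 5.18
eef_pos: [0.6637, -0.2248, 0.223]
tcp_rot: [-0.338, 0.931, -0.132, 0.049]
force: [1.4, 1.4, -0.3]
finger_gap: 0.0171
finger_force: 0.0
cap tri [ 0.4845 -0.1336  0.1193] [-0.008   0.0772  0.0261]
[ 0.0297 -0.1203  0.13  ]
view [-0.0009  0.0676  0.1508] [-0.4697  0.0766 -0.0535  0.0004 -0.0011 -0.0001]
```

```bash
python3 -m handwheel '-0.2 0.04 -0.05 0 0 0 0.65;-0.45 0.077 -0.1 0 0 0 0.65;-0.58 0.077 -0.1 0 0 0 0.65;-0.58 0.077 -0.1 0 0 0 0.65;-0.58 0.077 -0.1 0 0 0 0.65;-0.58 0.077 -0.1 0 0 0 0.65'
python3 w.py 4 bottle_cap forceps tray_in; python3 -c "
import cv2;cv2.imwrite('pics/w4v.png',cv2.resize(cv2.imread('pics/w4.png'),(800,600)))"
```

```text
t: 5.92
eef_pos: [0.4274, -0.2043, 0.2316]
tcp_rot: [-0.339, 0.93, -0.131, 0.047]
force: [1.0, 0.2, -0.2]
finger_gap: 0.0612
finger_force: 0.0
bottle_cap 0.81 [224.4 192.3] [0.483  0.085  0.0191]
bottle_cap 0.72 [280.5 161. ] [ 0.4901 -0.1422  0.1395]
bottle_cap 0.62 [301.9 297.7] [ 0.3192 -0.037   0.0297]
forceps 0.81 [278.   84.2] [ 0.5629 -0.1359  0.1118]
tray_in 0.98 [157.  140.4] [0.617  0.2691 0.0059]
[[ 0.9613 -0.2117  0.1763  0.4274]
 [-0.2755 -0.7353  0.6192 -0.2043]
 [-0.0014 -0.6438 -0.7652  0.2316]
 [ 0.      0.      0.      1.    ]] 0.06145942964489255
```

View pics/w4v.png

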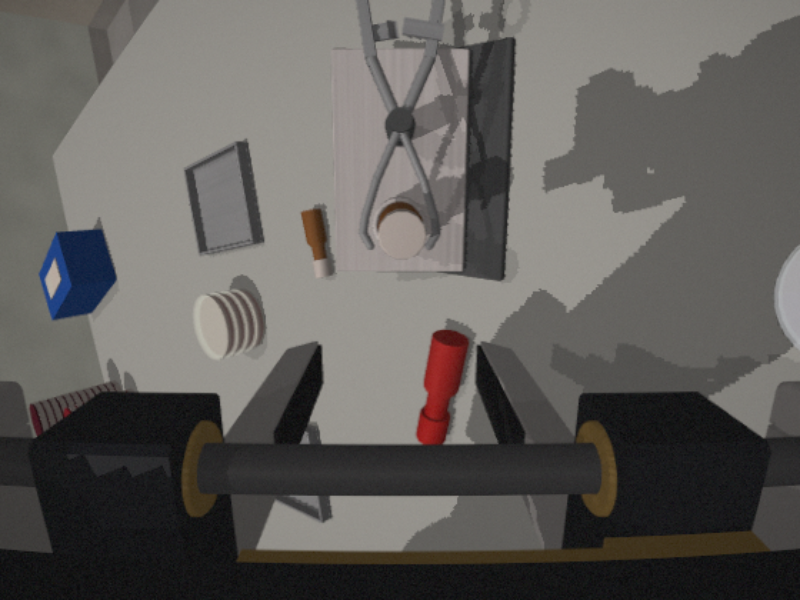

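The forceps is open with the bottle still in its cup; the cap disc is at (401,230). Measuring the cap and the tray from depth.

```bash
python3 - <<'E'
from ff import *
np.set_printoptions(precision=4,suppress=True)
z=np.load("w4.npz");D=z["D"];W=z["W"];c,K,d=cal("wrist")
v,u=np.mgrid[0:420,0:560]; U=cv2.undistortPoints(np.c_[u.ravel(),v.ravel()].astype(float).reshape(-1,1,2),K,d)[:,0]
P=np.c_[U,np.ones(len(U))]*D.reshape(-1,1); P=P[D.ravel()>0]@W[:3,:3].T+W[:3,3]
Q=(P-PIV)@F
m=(abs(Q[:,0])<.03)&(abs(Q[:,1]-.08)<.035)&(Q[:,2]>.03)&(Q[:,2]<.07); q=Q[m]
zt=np.median(q[q[:,2]>np.percentile(q[:,2],50)][:,2]); t=q[abs(q[:,2]-zt)<.003]
print("top z",zt,len(t)," n from plane:",np.linalg.svd(t-t.mean(0))[2][2]); 
h=cv2.minEnclosingCircle((t[:,:2]*1000).astype(np.float32)); print("circle",h,t[:,:2].mean(0))
# tray: inner rim in wrist and scene depth
for n,Dn,Wn in(("wrist",D,W),("scene",np.load("scene0.npy"),cw("scene"))):
    c,K,d=cal(n); U=cv2.undistortPoints(np.c_[u.ravel(),v.ravel()].astype(float).reshape(-1,1,2),K,d)[:,0]
    P=np.c_[U,np.ones(len(U))]*Dn.reshape(-1,1); P=P[Dn.ravel()>0]@Wn[:3,:3].T+Wn[:3,3]
    m=(abs(P[:,0]-.615)<.13)&(abs(P[:,1]-.28)<.13)&(P[:,2]>.011)&(P[:,2]<.028)
    r=cv2.minAreaRect((P[m][:,:2]*1000).astype(np.float32)); print(n,m.sum(),r)
I=robot.calibration; print((tool()[:3,3]-PIV)@F)
E
```

```text
top z 0.04607956960469633 905  n from plane: [ 0.0105  0.001  -0.9999]
circle ((-1.0064274072647095, 72.4906005859375), 14.877286911010742) [-0.001   0.0722]
wrist 834 ((583.3118286132812, 274.4227294921875), (154.95497131347656, 192.88829040527344), 85.10108947753906)
scene 452 ((584.7716674804688, 277.48638916015625), (154.69021606445312, 195.9246368408203), 84.71347045898438)
[-0.0002  0.1122  0.1659]
```

```bash
python3 - <<'E'
from ff import *
np.set_printoptions(precision=4,suppress=True)
print(go(-.001,.0722,.10),go(-.001,.0722,.022))
v,u=np.mgrid[0:420,0:560]; z=np.load("w4.npz")
for n,Dn,Wn in(("wrist",z["D"],z["W"]),("scene",np.load("scene0.npy"),cw("scene"))):
    c,K,d=cal(n); U=cv2.undistortPoints(np.c_[u.ravel(),v.ravel()].astype(float).reshape(-1,1,2),K,d)[:,0]
    P=np.c_[U,np.ones(len(U))]*Dn.reshape(-1,1); P=P[Dn.ravel()>0]@Wn[:3,:3].T+Wn[:3,3]
    m=(np.hypot(P[:,0]-.475,P[:,1]-.262)>.075)&(abs(P[:,0]-.615)<.13)&(abs(P[:,1]-.28)<.13)&(P[:,2]>.009)&(P[:,2]<.028)
    r=cv2.minAreaRect((P[m][:,:2]*1000).astype(np.float32)); print(n,m.sum(),r)
E
```

```text
[ 0.1005  0.0024  0.1645 -0.0005  0.0009  0.0002] [ 0.1011  0.0027  0.3595 -0.0005  0.0009  0.0002]
wrist 937 ((615.20458984375, 271.6968688964844), (154.94996643066406, 128.92762756347656), 85.14079284667969)
scene 520 ((616.4028930664062, 275.0234680175781), (155.61412048339844, 133.38047790527344), 84.71347045898438)
```

```bash
python3 -m handwheel '0.1 0.0025 0.08 0 0.001 0 0.65;0.101 0.0025 0.18 0 0.001 0 0.65;0.101 0.0026 0.26 0 0.001 0 0.65;0.101 0.0027 0.33 0 0.001 0 0.65;0.101 0.0027 0.36 0 0.001 0 0.65;0.101 0.0027 0.36 0 0.001 0 0.65' 20
python3 - <<'E'
from ff import *
print((tool()[:3,3]-PIV)@F,robot.read_state()["force"])
E
```

```text
t: 6.88
eef_pos: [0.491, -0.1274, 0.1206]
tcp_rot: [-0.339, 0.93, -0.132, 0.048]
force: [0.1, -0.1, 0.3]
finger_gap: 0.0613
finger_force: 0.0
[-0.00118416  0.0725992   0.02219284] [ 0.11490678 -0.0524811   0.27272723]
```

```bash
python3 -m handwheel '0 0 0 0 0 0 0;0 0 0 0 0 0 0;0 0 0 0 0 0 0;0 0 0 0 0 0 0;0 0 0 0 0 0 0;0 0 0 0 0 0 0'
```

```text
t: 7.62
eef_pos: [0.4912, -0.1279, 0.121]
tcp_rot: [-0.339, 0.93, -0.132, 0.049]
force: [-0.4, -2.1, 5.5]
finger_gap: 0.0297
finger_force: 20.0
```

```bash
python3 -m handwheel '0 0 -0.02 0 0 0 0;0 0 -0.05 0 0 0 0;0 0 -0.09 0 0 0 0;0 0 -0.14 0 0 0 0;0 0 -0.2 0 0 0 0;0 0 -0.26 0 0 0 0;0 0 -0.32 0 0 0 0;0 0 -0.35 0 0 0 0;0 0 -0.35 0 0 0 0'
python3 - <<'E'
from ff import *
np.set_printoptions(precision=4,suppress=True)
T=tool();s=robot.read_state();print(s["force"],s["finger_gap"],s["joint_positions"],(T[:3,3]-PIV)@F)
# upright pose: tool x horizontal direction kept; over tray
for yaw in (0,0.5,-0.28,-0.6):
    Rm=np.c_[[np.cos(yaw),np.sin(yaw),0],[np.sin(yaw),-np.cos(yaw),0],[0,0,-1]]
    print(yaw,move([.616,.273,.26],Rm,T))
E
```

```text
t: 8.75
eef_pos: [0.4658, -0.2148, 0.2283]
tcp_rot: [-0.339, 0.93, -0.132, 0.049]
force: [0.3, 0.3, -1.3]
finger_gap: 0.0299
finger_force: 20.0
[ 0.2534  0.3308 -1.2874] 0.029872950711639364 [ 0.8536  0.4103 -0.1394  1.7786 -0.5869  1.3334 -0.883 ] [-0.0016  0.0727  0.1632]
0 [ 0.0206 -1.0279  0.76   -0.2208 -0.0319 -0.0861]
0.5 [ 0.0206 -1.0279  0.76   -0.2105 -0.0874 -0.2385]
-0.28 [ 0.0206 -1.0279  0.76   -0.2224 -0.0008 -0.0007]
-0.6 [ 0.0206 -1.0279  0.76   -0.2205  0.0348  0.097 ]
```

```bash
python3 -m handwheel '0 -0.05 -0.06 -0.055 0 0 0;0 -0.1 -0.12 -0.11 0 0 0;0 -0.12 -0.12 -0.165 0 0 0;0 -0.15 -0.1 -0.222 -0.001 -0.001 0;0 -0.15 -0.1 -0.222 -0.001 -0.001 0;0 -0.15 -0.1 -0.222 -0.001 -0.001 0'
python3 - <<'E'
from ff import *
np.set_printoptions(precision=4,suppress=True)
T=tool();s=robot.read_state();print(T,s["finger_gap"])
yaw=-.28;Rm=np.c_[[np.cos(yaw),np.sin(yaw),0],[np.sin(yaw),-np.cos(yaw),0],[0,0,-1]]
for z in(.2,.12,.094):print(move([.616,.273,z],Rm,T))
E
```

```text
t: 9.5
eef_pos: [0.4711, -0.1944, 0.2966]
tcp_rot: [-0.002, 0.99, -0.138, -0.001]
force: [0.2, -0.8, -1.9]
finger_gap: 0.0292
finger_force: 20.0
[[ 0.9618 -0.2736 -0.0013  0.4711]
 [-0.2736 -0.9618  0.0036 -0.1944]
 [-0.0022 -0.0031 -1.      0.2966]
 [ 0.      0.      0.      1.    ]] 0.029228813024200634
[ 0.0293 -1.2223  0.2451 -0.001   0.0007  0.0009]
[ 0.0297 -1.2217  0.4451 -0.001   0.0007  0.0009]
[ 0.0298 -1.2215  0.5101 -0.001   0.0007  0.0009]
```

```bash
python3 -m handwheel '0 -0.1 0 0 0 0 0;0.02 -0.24 0 0 0 0 0;0.02 -0.38 0 0 0 0 0;0.03 -0.52 0 0 0 0 0;0.03 -0.66 0.02 0 0 0 0;0.03 -0.8 0.05 0 0 0 0;0.03 -0.9 0.1 0 0 0 0;0.03 -0.96 0.12 0 0 0 0;0.03 -0.96 0.12 0 0 0 0'
python3 w.py 5 tray_in tray
python3 - <<'E'
from ff import *
np.set_printoptions(precision=4,suppress=True)
T=tool();yaw=-.28;Rm=np.c_[[np.cos(yaw),np.sin(yaw),0],[np.sin(yaw),-np.cos(yaw),0],[0,0,-1]]
for z in(.2,.12,.094):print(move([.616,.273,z],Rm,T))
E
```

```text
t: 10.62
eef_pos: [0.588, 0.1715, 0.248]
tcp_rot: [-0.001, 0.99, -0.138, -0.002]
force: [-0.2, -0.9, -0.8]
finger_gap: 0.0298
finger_force: 20.0
tray_in 0.87 [197.2 188.8] [0.6135 0.2722 0.005 ]
tray 0.9 [195.1 184.3] [0.6197 0.2729 0.005 ]
tray 0.29 [281.3 217.5] [0.6019 0.1665 0.2137]
[[ 0.9617 -0.274  -0.004   0.588 ]
 [-0.274  -0.9617  0.0028  0.1715]
 [-0.0046 -0.0016 -1.      0.248 ]
 [ 0.      0.      0.      1.    ]] 0.02925079539750299
[-0.0054 -0.2677  0.1246 -0.0005  0.0005 -0.0001]
[-0.0051 -0.2674  0.3246 -0.0005  0.0005 -0.0001]
[-0.005  -0.2674  0.3896 -0.0005  0.0005 -0.0001]
```

```bash
python3 -m handwheel '-0.005 -0.14 0 0 0 0 0;-0.005 -0.25 0.07 0 0 0 0;-0.005 -0.267 0.17 0 0 0 0;-0.005 -0.267 0.26 0 0 0 0;-0.005 -0.267 0.32 0 0 0 0;-0.005 -0.267 0.36 0 0 0 0;-0.005 -0.267 0.375 0 0 0 0;-0.005 -0.267 0.38 0 0 0 0;-0.005 -0.267 0.38 0 0 0 0'
```

```text
t: 11.9
eef_pos: [0.6159, 0.2749, 0.0988]
tcp_rot: [-0.001, 0.99, -0.139, 0.0]
force: [-0.9, -0.4, -0.1]
finger_gap: 0.0297
finger_force: 20.0
```

```bash
python3 -m handwheel '0 0 0.003 0 0 0 0;0 0 0.006 0 0 0 0;0 0 0.009 0 0 0 0'
```

```text
t: 12.28
eef_pos: [0.6156, 0.2748, 0.0945]
tcp_rot: [-0.001, 0.99, -0.139, -0.0]
force: [-0.7, -0.0, -0.3]
finger_gap: 0.0295
finger_force: 20.0
```

```bash
python3 -m handwheel '0 0 0.002 0 0 0 0;0 0 0.004 0 0 0 0;0 0 0.006 0 0 0 0;0 0 0.006 0 0 0 0'
```

```text
t: 12.78
eef_pos: [0.6162, 0.2755, 0.0936]
tcp_rot: [-0.002, 0.99, -0.138, 0.001]
force: [-2.8, -0.2, 14.5]
finger_gap: 0.0299
finger_force: 20.0
```

```bash
python3 -m handwheel '0 0 -0.002 0 0 0 0;0 0 -0.002 0 0 0 0'; python3 -m handwheel '0 0 0 0 0 0 0.4;0 0 0 0 0 0 0.6;0 0 0 0 0 0 0.6;0 0 0 0 0 0 0.6'
```

```text
t: 13.02
eef_pos: [0.616, 0.2753, 0.0936]
tcp_rot: [-0.001, 0.99, -0.138, 0.0]
force: [0.2, 1.1, 7.6]
finger_gap: 0.0294
finger_force: 20.0
t: 13.52
eef_pos: [0.6155, 0.2747, 0.0927]
tcp_rot: [-0.001, 0.99, -0.139, -0.0]
force: [0.4, 0.6, 0.6]
finger_gap: 0.0562
finger_force: 0.0
```

Released. I'll retreat straight up, look, and head back.

```bash
python3 -m handwheel '0 0 -0.05 0 0 0 0.6;0 0 -0.15 0 0 0 0.6;0 0 -0.3 0 0 0 0.6;0 0 -0.45 0 0 0 0.75;-0.02 0.1 -0.5 0 0 0 0.85;-0.02 0.2 -0.5 0 0 0 0.85;-0.02 0.2 -0.5 0 0 0 0.85'
python3 - <<'E'
from ff import *
np.set_printoptions(precision=4,suppress=True)
I,D=robot.grab_frame("side");cv2.imwrite("pics/s2.png",cv2.resize(I[130:330,40:340],None,fx=2.5,fy=2.5))
T=tool();print(T)
for z in(.18,.12):print((move(PIV+F@np.array([0,-.08,z]),toolR(F),T)))
E
```

```text
t: 14.4
eef_pos: [0.5861, 0.1968, 0.2949]
tcp_rot: [-0.001, 0.99, -0.14, 0.001]
force: [-0.1, 0.3, 0.4]
finger_gap: 0.0799
finger_force: 0.0
[[ 0.9612 -0.276   0.0015  0.5861]
 [-0.276  -0.9612  0.002   0.1987]
 [ 0.0009 -0.0024 -1.      0.2945]
 [ 0.      0.      0.      1.    ]]
[ 0.3776  1.1014  0.1283  0.2215 -0.0001  0.0005]
[ 0.3776  1.0053  0.2434  0.2215 -0.0001  0.0005]
```

View pics/s2.png

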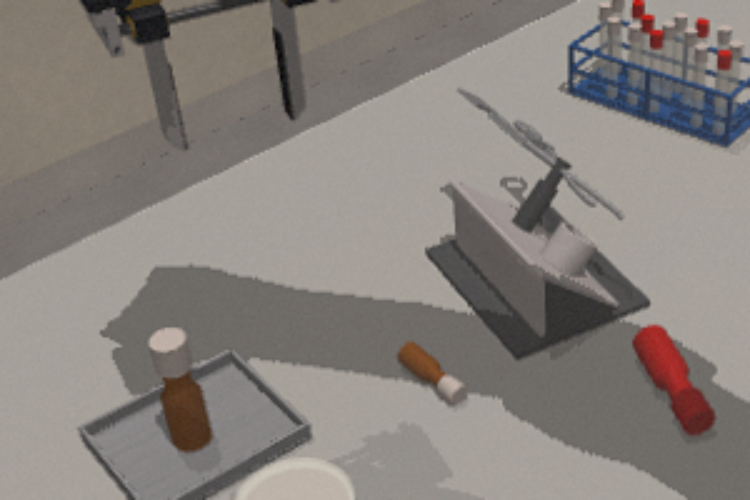

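The bottle stands upright in the tray at (185,440). Going back to the handles.

```bash
python3 -m handwheel '0.05 0.1 0 0 0 0 0.85;0.12 0.25 0 0 0 0 0.85;0.2 0.4 0 0 0 0 0.85;0.27 0.55 0 0.05 0 0 0.85;0.33 0.7 0.02 0.1 0 0 0.85;0.37 0.85 0.05 0.15 0 0 0.85;0.37 0.98 0.1 0.2 0 0 0.85;0.375 0.99 0.12 0.2215 0 0 0.85;0.375 0.99 0.12 0.2215 0 0 0.85;0.375 0.99 0.12 0.2215 0 0 0.85'
python3 w.py 6 squeeze_point
python3 - <<'E'
from ff import *
np.set_printoptions(precision=4,suppress=True)
print((tool()[:3,3]-PIV)@F);z=np.load("w6.npz");D=z["D"];W=z["W"];c,K,d=cal("wrist")
v,u=np.mgrid[0:420,0:560]; U=cv2.undistortPoints(np.c_[u.ravel(),v.ravel()].astype(float).reshape(-1,1,2),K,d)[:,0]
P=np.c_[U,np.ones(len(U))]*D.reshape(-1,1); P=P[D.ravel()>0]@W[:3,:3].T+W[:3,3];Q=(P-PIV)@F
for y in(-.09,-.085,-.08,-.075,-.07):
    m=(abs(Q[:,1]-y)<.0025)&(Q[:,2]>-.008)&(Q[:,2]<.012)&(abs(Q[:,0])<.05);x=Q[m,0];print(y,m.sum(),x.min() if len(x) else 0,x.max() if len(x) else 0)
print(go(0,-.08,.08),go(0,-.08,.002))
E
python3 -c "
import cv2;cv2.imwrite('pics/w6v.png',cv2.resize(cv2.imread('pics/w6.png'),(800,600)))"
```

```text
t: 15.7
eef_pos: [0.6225, -0.2205, 0.2447]
tcp_rot: [-0.339, 0.931, -0.129, 0.047]
force: [0.2, 0.1, -0.1]
finger_gap: 0.0797
finger_force: 0.0
[[ 0.9623 -0.2085  0.1748  0.6225]
 [-0.2721 -0.7372  0.6185 -0.2205]
 [-0.0001 -0.6427 -0.7661  0.2447]
 [ 0.      0.      0.      1.    ]] 0.07984100378021387
[ 0.0386 -0.0794  0.1514]
-0.09 90 -0.02989566300177103 0.0303501126035018
-0.085 91 -0.029394572764476604 0.030292803568520644
-0.08 89 -0.02846542678450826 0.029272560727471624
-0.075 91 -0.027762749545721572 0.02825486407449531
-0.07 83 -0.026806842686500777 0.028129292661420627
[0.0015 0.0964 0.1787 0.0003 0.0011 0.0017] [0.0021 0.0963 0.3737 0.0003 0.0011 0.0017]
```

View pics/w6v.png

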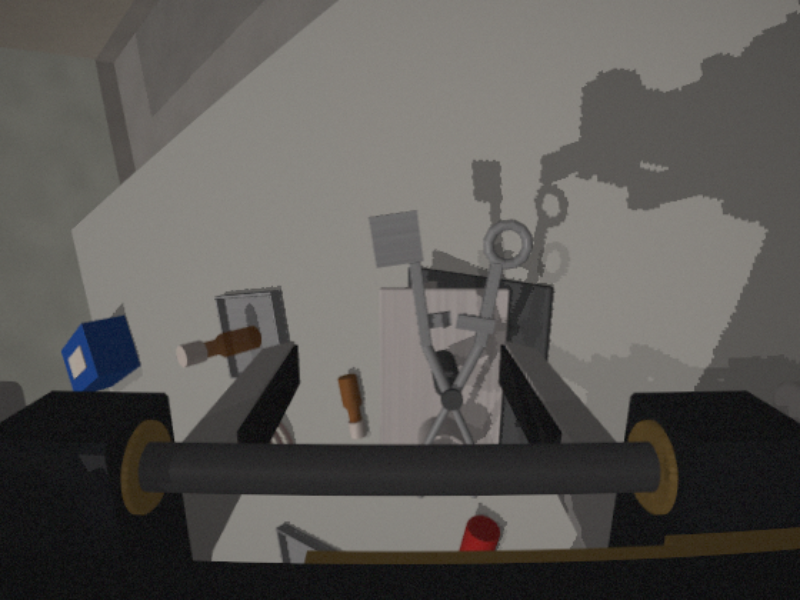

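The shanks are symmetric about the fitted midline at 58 mm wide. I'll straddle them now.

```bash
python3 -m handwheel '0.002 0.096 0.08 0 0.001 0.002 0.87;0.002 0.096 0.16 0 0.001 0.002 0.87;0.002 0.096 0.23 0 0.001 0.002 0.87;0.002 0.0965 0.3 0 0.001 0.002 0.87;0.002 0.0965 0.36 0 0.001 0.002 0.87;0.002 0.0965 0.389 0 0.001 0.002 0.87;0.002 0.0965 0.389 0 0.001 0.002 0.87' 20
python3 -c "
from ff import *
s=robot.read_state();print((tool()[:3,3]-PIV)@F,s['force'])"
```

```text
t: 16.68
eef_pos: [0.6418, -0.1537, 0.1002]
tcp_rot: [-0.339, 0.93, -0.133, 0.047]
force: [-0.1, 0.1, -0.6]
finger_gap: 0.0819
finger_force: 0.0
[-0.00162923 -0.07952625 -0.00406263] [-0.12033586  0.11405129 -0.62736164]
```

```bash
python3 -m handwheel '0 0 0 0 0 0 0.6;0 0 0 0 0 0 0.45;0 0 0 0 0 0 0.3;0 0 0 0 0 0 0.28;0 0 0 0 0 0 0.28;0 0 0 0 0 0 0.28;0 0 0 0 0 0 0.28;0 0 0 0 0 0 0.28'
```

```text
t: 17.68
eef_pos: [0.6427, -0.1539, 0.1012]
tcp_rot: [-0.339, 0.93, -0.133, 0.048]
force: [6.1, 4.6, 7.8]
finger_gap: 0.0264
finger_force: 5.0
```

```bash
python3 -m handwheel '0 0 0 0 0 0 0.4;0 0 0 0 0 0 0.6;0 0 0 0 0 0 0.85;0 0 0 0 0 0 0.85;0 0 0 0 0 0 0.85;0 0 -0.1 0 0 0 0.85;0 0 -0.25 0 0 0 0.85;0 0 -0.4 0 0 0 0.85;0 0 -0.4 0 0 0 0.85'
python3 w.py 7
python3 - <<'E'
from ff import *
z=np.load("w7.npz");D=z["D"];W=z["W"];c,K,d=cal("wrist")
v,u=np.mgrid[0:420,0:560]; U=cv2.undistortPoints(np.c_[u.ravel(),v.ravel()].astype(float).reshape(-1,1,2),K,d)[:,0]
P=np.c_[U,np.ones(len(U))]*D.reshape(-1,1); P=P[D.ravel()>0]@W[:3,:3].T+W[:3,3];Q=(P-PIV)@F
for y in(-.09,-.085,-.08,-.075,-.07):
    m=(abs(Q[:,1]-y)<.0025)&(Q[:,2]>-.008)&(Q[:,2]<.012)&(abs(Q[:,0])<.05);x=Q[m,0];print(y,m.sum(),x.min() if len(x) else 0,x.max() if len(x) else 0)
E
python3 -c "
import cv2;cv2.imwrite('pics/w7v.png',cv2.resize(cv2.imread('pics/w7.png'),(800,600)))"
```

```text
t: 18.8
eef_pos: [0.6132, -0.2576, 0.2254]
tcp_rot: [-0.336, 0.931, -0.135, 0.05]
force: [-0.2, 0.3, -0.4]
finger_gap: 0.0798
finger_force: 0.0
[[ 0.9585 -0.2178  0.1842  0.6132]
 [-0.2852 -0.737   0.6127 -0.2576]
 [ 0.0023 -0.6398 -0.7685  0.2254]
 [ 0.      0.      0.      1.    ]] 0.07962179361455304
-0.09 78 -0.012343264930309279 0.012650957855880853
-0.085 81 -0.01231957318807001 0.012734419042212924
-0.08 78 -0.012346380748237061 0.01282086688566683
-0.075 78 -0.013348631494802669 0.012904443487510065
-0.07 79 -0.013362961120076771 0.01296968342538427
```

View pics/w7v.png

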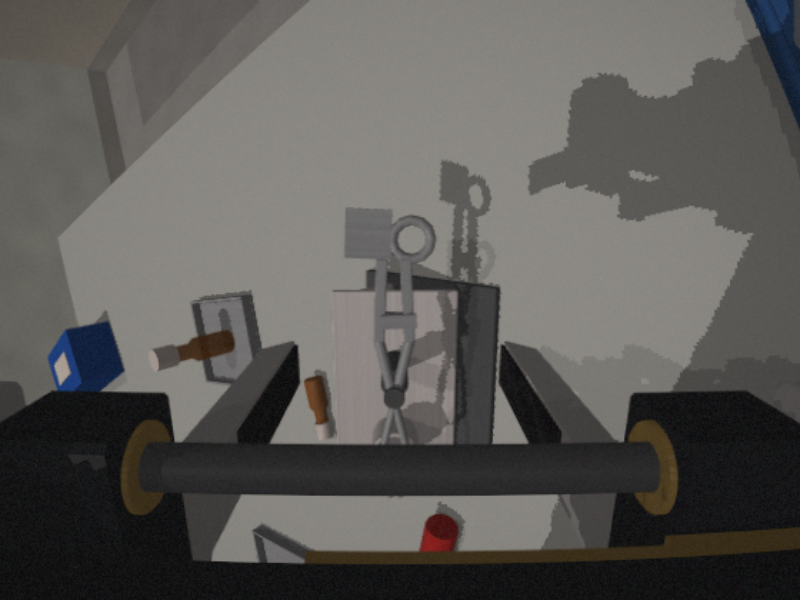

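The forceps is held shut on the second tooth (25 mm over the shanks) with the gripper clear, and the bottle stands in the tray at (220,340). Handing in.

```bash
python3 -c "
from plant import robot
print(robot.sign_off())"
```

```text
the job is handed in; nothing more can be done
None
```

The job is handed in at about 19 s of the 58 s allowed: the bottle stands upright in the far steel tray, and the empty forceps is held shut by its ratchet (second tooth, judging by the 25 mm measured over the shanks). The sign-off gave no verdict.

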